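# Plug a relay into its socket with sprung tongs

### The job

Take the sprung tongs from their holder, squeeze them to pick the relay (the small upright rectangular block) out of the parts tray, and plug it into the socket on the control board, feeling for the well and pressing gently until it is fully home. Then put the tongs back upright in their holder, seated as they were. Never touch the relay with the gripper's fingers, do not force anything against the board, and leave everything else where it is.

Things in the scene. Friction and masses are not known exactly. Their poses are not given: they have to be found in the camera images.
- tongs: Steel sprung tongs, 115 mm tall, 0.1 kg, standing tips down in the holder. Origin: midway between the arms at the height to grip (TCP here); z up, arms at +y and -y, their outer faces 29 mm apart at rest. Flat grip faces 16 mm wide (x), from 14 mm above the origin to 22 mm below. Arms hinge 38 mm above the origin under a bridge 18 mm wide (y), top at +45 mm.
- tong_ledges (a point): On the tongs' axis 22 mm below their origin, level with the tops of the two outward ledges (4 mm thick, 46 mm over both) that lie under the gripping fingertips and carry the tongs on the holder's rim. Springs: squeezing at the origin's height takes 6 N to begin closing, 8 N at 27 mm finger opening, 10 N at 25 mm; opening beyond 28.5 mm drops the tongs.
- tong_tips (a point): Midway between the two tips, level with their ends, 70 mm below the tongs' origin. Each tip is 16 mm wide (x), 3.2 mm thick (y). Gap between tips: 22.6 mm at rest, about 17 mm at 27 mm finger opening (a good opening to carry the empty tongs), 12 mm (on the relay) at about 25 mm. A finger grip of 40 N then gives about 10 N on the relay, 60 N about 17 N.
- tong_shoulders (a point): On the tongs' axis 59 mm below their origin, level with the undersides of two shoulders on the arms' inner faces (3.5 mm deep, 11 mm above the tip ends). With the tips closed on the relay the shoulders lie over its top and push it down. They are 15.6 mm apart at rest, about 10.5 mm at 27 mm finger opening (so the relay's top cannot pass), less when closed.
- holder: Fixed black block, 52 x 76 x 60 mm high with a through slot in its top, in which the tongs hang by their ledges on the rim (tongs' origin 86 mm above the table, arms along the holder's y). Origin: centre of its underside on the table.
- holder_slot (a point): Centre of the mouth of the holder's slot, 60 mm above the table. The slot is 23 (x) x 35 (y) mm, straight through. The tongs are seated when both ledges rest on the rim around it.
- relay: Small grey rectangular plug-in relay, 18 (x) x 12 (y) x 26 (z) mm, 14 g, standing upright in one of the three pockets of the tray. Origin: centre of its underside. Take it across its 12 mm (its y) by the upper 11 mm. It may be plugged in either way round.
- tray: Fixed red tray, 74 (x) x 196 (y) x 16 mm high, walls 4 mm, floor 4 mm thick, three pockets in a row along y, each about 66 x 60 mm. Origin: centre of its underside. Relay, capacitor and coil have one pocket each, in any order.
- capacitor: Bystander: upright cylinder, 18 mm across, 24 mm high, in a pocket of the tray. Origin: centre of its underside.
- coil: Bystander: flat copper ring coil, 28 mm across, 11 mm high, in a pocket of the tray. Origin: centre of its underside.
- board: Fixed control board in a shallow aluminium chassis, 190 (x) x 150 (y) mm, green board surface 16 mm above the table. Origin: centre of the underside; other components on it are at most 34 mm high and 45 mm or more from the socket's centre. In the middle stands the black socket, 40 (x) x 26 (y) x 16 mm high.
- socket (a point): Nominal centre of the socket's mouth, at the rim, 32 mm above the board's underside; axes as the board's. The true well lies up to 6 mm from it, either way, along the board's x only (fixed during the work): find it by feel or by eye. Well 19.4 (x) x 13.4 (y) mm, 2.5 mm chamfer, relay's x along the board's x. Off the well the relay stops on the rim.
- socket_home (a point): 12 mm below point socket: height of the relay's underside when fully home (20 mm above the board's underside; the relay then stands 14 mm out of the socket). On the way its foot meets the contacts 6 mm below the rim; they yield at about 6 N, travel 6 mm to a hard stop and stay where they are pushed.
- screwdriver: Bystander: screwdriver lying on the table. Origin on its axis line.
- spool: Bystander: white spool, 54 mm across, 34 mm high, standing on the table. Origin: centre of its underside.
- meter: Bystander: black hand multimeter, 75 x 150 x 32 mm, lying on the table. Origin: centre of its underside.
- flux: Bystander: small jar, 44 mm across, 60 mm high. Origin: centre of its underside.
Not all that is in view belongs to the job. What is shaped like the tongs but black or green is not meant.

How it is judged:
By the outcome, as a careful person would: the job done as asked, in the order asked, and still so for the second after the job is handed in, with the robot touching nothing.
It also fails if it takes over 72 s, if anything falls off the work surface, if the arm or the gripper's body presses on something with over 40 N, if the wrist force passes 120 N, or if a joint passes its speed limit or range.

### The arm

A 6-joint arm with a two-finger parallel gripper is mounted at the origin on the work surface. World frame = base frame: x ahead of the robot, y to its left, z up, the work surface at z = 0. Lengths are in m, angles in rad, forces in N, time in s.
With the tool pointing down it reaches from about 0.275 to 0.875 m from the base axis. Payload 12.5 kg.
Tool frame: the origin (TCP) lies between the finger pads, 19 mm behind the fingertips; this is the grasp point; z points along the fingers, y is the line along which they close (so a half turn about z gives the same grasp; the last joint's range is limited). The gripper opens to 85 mm and grips with 20 to 120 N. Pads are 22 mm wide; open, the fingers measure 114 mm over their backs; the gripper's body (76 mm by 85 mm) begins 54 mm behind the grasp point. The pads swing forward as they close: fully open they stand 13 mm farther back than shut.
Start: joints at [-1.207, 0.351, 1.652, -0, 1.139, -0.085], TCP at [0.239, -0.496, 0.25] pointing down, gripper open.
Joint ranges: [-2.75, 2.75], [-0.79, 2.1], [0.01, 2.65], [-1.57, 4.71], [0.07, 3.14], [-2.87, 2.87]. Speed limits (rad/s): [2.22, 2.22, 2.79, 3.14, 3.14, 3.14].

### API

Orientations are given as a unit quaternion [w, x, y, z].
In Python, from workcell import arm, eyes gives the robot as it stands.
- The arm moves only by the tool send_rows, never from a script. Its argument "rows" is a list of rows, each an object with "slide": the shift along the tool's x, y, z in fractions of the full range, 1 being 750 mm, a list of three; "dr": the turn, a rotation vector about the tool's x, y, z in parts of the range, where 1.0 means 180 degrees, a list of three; "fingers": the finger opening in mm, from 0 to 85.4. A call has exactly 10 rows; each row is the pose to reach, as a shift and turn from the pose commanded when the call began, along the tool's axes at that moment; what a row does not reach only later rows make up. A row lasts 1/10 s, in which the tool goes at most 50 mm and 8.59 degrees, less where a joint would pass 70% of its speed; a pose out of reach is approached as far as the arm can. A shift or turn number past 1, either way, is cut back to 1. A call with a gripper value outside its range is refused whole. The fingers move at their own pace and stop on an object; the grip force is fixed at half the most. Time passes only in rows, so rows that repeat a pose let the fingers close, or fill a call up. It gives the time, the measured TCP pose, the force, the opening and the grip force at its end, in the units of the state.
- arm.get_state(): the state, without advancing time (a new reading comes with each control period).
- eyes.capture(name): name is "scene" or "top" or "wrist"; returns (picture, depth): 480x640x3 uint8, blue, green, red; 480x640 float32, m along the optical axis (not along the pixel's ray), 0 where there is no reading.
- eyes.calibration(name): a dict with "fovy" (degrees; the focal length in pixels is half the picture's height over the tangent of half this angle, whatever the lens; pixels are square), "cx", "cy" (the principal point, pixels), "origin" and "orientation" of the camera in the world. Camera axes: x right, y down, z forward; pixel columns grow to the right and rows downward; lengths in m; the calibration is good to about 2 mm. A picture is of the moment at which its call begins: read the wrist's pose just before it. calibration takes no time and is no camera call; for the wrist camera it gives the pose at the moment of the call.
- arm.sign_off(): hands the job in; it is judged then, once.
The state is a dict: "clock": time; "joint_pos": joint angles; "qvel": joint speeds; "joint_efforts": joint torques, N m; "position": TCP position; "eef_rot": TCP orientation; "ft_force": force on the tool from outside, world axes, zero at the start; "wrist_torque": the same for the moment, N m; "opening": finger opening in m; "finger_force": force on a finger pad.
Only numpy, scipy, OpenCV 4.12 (cv2) and the standard library are available. Lean on these libraries where they do the work, as an engineer would, in place of code of your own. Each camera call takes 0.05 s, during which the arm holds its last target. There are 200 camera calls.

## Working session

There is one attempt and no reset: what is moved stays moved. The work goes in short steps, Python scripts to look and compute and a tool call to move; the robot and the scene stay as the last step left them, time stands still between calls to the robot, and variables do not carry over. Pictures are saved under pics/ and viewed, at most 10 in all, crops included, and the job is handed in when it is done.

Besides the shell and the picture viewer there is one more tool, called after "Emit:" by a JSON object that holds its "fn" and its "kwargs", one argument or row to a line. send_rows: Moves the arm, as the interface text tells. Its arguments: {"type":"object","properties":{"rows":{"type":"array"}},"required":["rows"]}

```bash
mkdir -p pics; ls; cat > h.py <<'E'
import numpy as np, cv2
from scipy.spatial.transform import Rotation as R
from workcell import arm, eyes
def q2R(q): return R.from_quat([q[1],q[2],q[3],q[0]]).as_matrix()
def cam(n):
    c=eyes.calibration(n); f=240/np.tan(np.radians(c["fovy"])/2)
    return f,c["cx"],c["cy"],np.array(c["origin"]),q2R(c["orientation"])
def cloud(n):
    f,cx,cy,o,Rm=cam(n); im,d=eyes.capture(n)
    v,u=np.mgrid[:480,:640]
    P=np.stack([(u-cx)/f*d,(v-cy)/f*d,d],-1)@Rm.T+o
    P[d==0]=np.nan
    return im,d,P
E
python3 - <<'E'
from h import *
s=arm.get_state(); print({k:np.round(v,3) for k,v in s.items()})
for n in ["scene","top","wrist"]:
    print(n,eyes.calibration(n))
    im,d,P=cloud(n); np.savez(n+"0.npz",im=im,d=d,P=P); cv2.imwrite(f"pics/{n}0.png",im)
a=cv2.imread("pics/scene0.png");b=cv2.imread("pics/top0.png")
E
```

```text
pics
{'clock': np.float64(0.0), 'joint_pos': array([-1.207,  0.351,  1.652,  0.   ,  1.139, -0.085]), 'qvel': array([-0.001, -0.001, -0.001,  0.   , -0.001,  0.   ]), 'joint_efforts': array([-2.0000e-03, -5.0611e+01, -2.9140e+01, -0.0000e+00,  5.0000e-03,
       -0.0000e+00]), 'position': array([ 0.239, -0.495,  0.249]), 'eef_rot': array([-0.001,  0.975,  0.223, -0.   ]), 'ft_force': array([-0.321,  0.426,  0.306]), 'wrist_torque': array([ 0.084, -0.036, -0.053]), 'finger_force': np.float64(0.0), 'opening': np.float64(0.085)}
scene {'fovy': 45.88949722581803, 'cx': 307.41539183114065, 'cy': 244.4125622081562, 'origin': array([1.03839256, 0.49940751, 0.97930106]), 'orientation': array([-0.1266474 ,  0.3575909 ,  0.87774636, -0.2926611 ])}
top {'fovy': 42.66318072227159, 'cx': 321.16870893567625, 'cy': 240.48633551551356, 'origin': array([0.33851835, 0.00570544, 1.36439923]), 'orientation': array([ 0.05472871, -0.69454294,  0.71596092, -0.04488696])}
wrist {'fovy': 64.73147194151831, 'cx': 326.83719578902634, 'cy': 233.28904251977005, 'origin': array([ 0.30378402, -0.46335952,  0.3738648 ]), 'orientation': array([ 0.12145491,  0.83819485, -0.52606845, -0.0770071 ])}
```

View pics/top0.png

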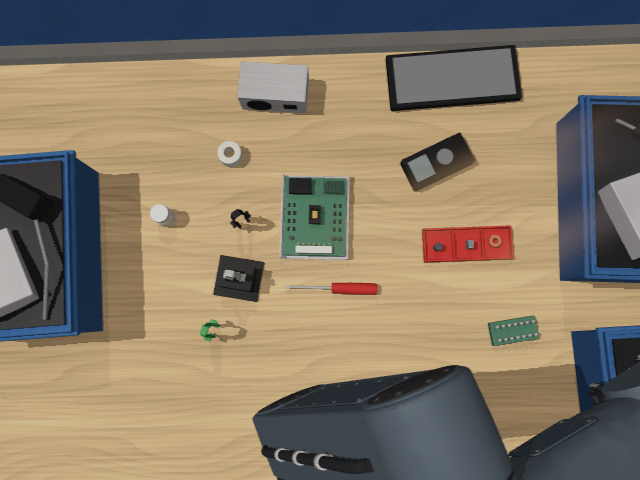

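View pics/scene0.png

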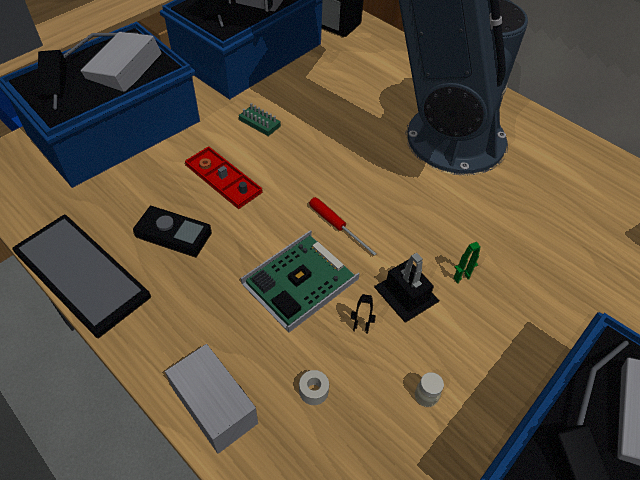

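Top view: the steel tongs are in the black holder at (236,277). The look-alikes are the black ones at (240,217) and the green ones at (210,330), neither in a holder. The grey square at (471,244) in the tray's middle pocket looks like the relay, with the dark capacitor at (438,247) and the coil at (495,240). The board's socket is at (315,214). One enlarged crop will confirm this.

```bash
python3 - <<'E'
from h import *
t=np.load("top0.npz"); s=np.load("scene0.npz")
def crop(im,u,v,w,h,k): return cv2.resize(im[v:v+h,u:u+w],None,fx=k,fy=k,interpolation=cv2.INTER_CUBIC)
A=crop(t["im"],205,250,66,55,6); B=crop(t["im"],415,220,100,50,4)
C=crop(s["im"],370,245,70,80,5)[:330]; D=crop(s["im"],180,145,85,65,4); 
o=np.zeros((600,800,3),np.uint8)
for im,x,y in[(A,0,0),(B,400,0),(C,0,332),(D,400,205)]:
    h,w=min(im.shape[0],600-y),min(im.shape[1],800-x); o[y:y+h,x:x+w]=im[:h,:w]
cv2.imwrite("pics/crop1.png",o)
for n,T in(("top",t),("scene",s)):
    P=T["P"]; hsv=cv2.cvtColor(T["im"],cv2.COLOR_BGR2HSV).astype(int); z=P[...,2]
    red=((hsv[...,0]<8)|(hsv[...,0]>172))&(hsv[...,1]>150)&(z<.03)
    for name,c,rr in(("tray",P[244,468] if n=="top" else None,.12),):pass
    if n=="top": C0={k:P[v,u] for k,(u,v) in dict(tongs=(236,277),relay=(471,244),cap=(438,247),coil=(487,240),board=(315,222),screw=(355,289)).items()}; print({k:np.round(v,3) for k,v in C0.items()})
    xy=P[...,:2]
    def near(k,r): return np.linalg.norm(xy-C0[k][:2],axis=-1)<r
    def rect(m,l):
        p=P[m]; 
        if len(p)<4: print(n,l,len(p));return
        (c,sz,a)=cv2.minAreaRect((p[:,:2]*1000).astype(np.float32)); print(n,l,len(p),"c",np.round(c,1),"sz",np.round(sz,1),"a",round(a,1),"z med/max",np.round([np.median(p[:,2])*1000,p[:,2].max()*1000],1))
    rect(red&near("relay",.13),"tray")
    rect(near("relay",.02)&(z>.018)&~red,"relay")
    rect(near("cap",.02)&(z>.018)&~red,"cap")
    rect(near("tongs",.07)&(abs(z-.06)<.006),"holdertop")
    rect(near("tongs",.07)&(z>.075),"tongs")
    rect(near("tongs",.07)&(z>.122),"bridge")
    rect(near("board",.035)&(abs(z-.032)<.005),"socket")
    g=(abs(hsv[...,0]-70)<20)&(hsv[...,1]>80)&near("board",.14)&(abs(z-.016)<.006)
    rect(g,"green")
    rect(near("board",.14)&(z>.008),"board all")
    print("table",np.round(np.nanmedian(z)*1000,1))
E
```

```text
{'tongs': array([0.446, 0.196, 0.115]), 'relay': array([ 0.51 , -0.304,  0.033]), 'cap': array([ 0.506, -0.233,  0.028]), 'coil': array([ 0.521, -0.346,  0.007]), 'board': array([0.57 , 0.034, 0.029]), 'screw': array([ 0.42 , -0.049,  0.023])}
top tray 2749 c [ 514.1 -301.6] sz [ 74.4 197. ] a 0.4 z med/max [ 5.6 28.6]
top relay 60 c [ 510.9 -303.8] sz [12.8 17.9] a 85.3 z med/max [29.  34.7]
top cap 56 c [ 507.7 -234.1] sz [15.5 16. ] a 2.0 z med/max [28.  33.7]
top holdertop 675 c [453.7 207.8] sz [77.1 52.1] a 79.1 z med/max [60.3 65.9]
top tongs 118 c [452.9 206.3] sz [28.5 15.2] a 78.8 z med/max [127.8 135.9]
top bridge 73 c [453.4 207. ] sz [21.  13.8] a 79.6 z med/max [130.5 135.9]
top socket 137 c [585.9  34.6] sz [24.5 35.7] a 88.4 z med/max [31.6 36.7]
top green 2328 c [586.6  35.3] sz [134.6 175.2] a 87.0 z med/max [16.2 22. ]
top board all 5129 c [572.1  34.2] sz [239.5 256.5] a 61.1 z med/max [17.4 41.3]
table 1.5
scene tray 1910 c [ 509.5 -306.9] sz [ 87.2 217.2] a 0.2 z med/max [ 6.2 20.6]
scene relay 60 c [ 512.  -301.9] sz [14.6 19.5] a 87.3 z med/max [28.1 34.1]
scene cap 54 c [ 509.5 -231.7] sz [17.6 16.8] a 1.6 z med/max [26.9 33.5]
scene holdertop 713 c [454.  209.9] sz [78.2 54.6] a 78.8 z med/max [60.1 65.9]
scene tongs 253 c [452.9 210.5] sz [31.8 18.7] a 76.2 z med/max [110.1 134.7]
scene bridge 93 c [454.8 210.6] sz [22.6 15.3] a 78.4 z med/max [130.1 134.7]
scene socket 172 c [585.6  36.5] sz [29.6 37.6] a 84.9 z med/max [31.6 36.5]
scene green 3303 c [587.   35.3] sz [141.3 177.4] a 87.1 z med/max [16.3 22. ]
scene board all 5684 c [555.9  38.5] sz [153.5 251.5] a 86.9 z med/max [17.3 39.9]
table 1.1
```

View pics/crop1.png

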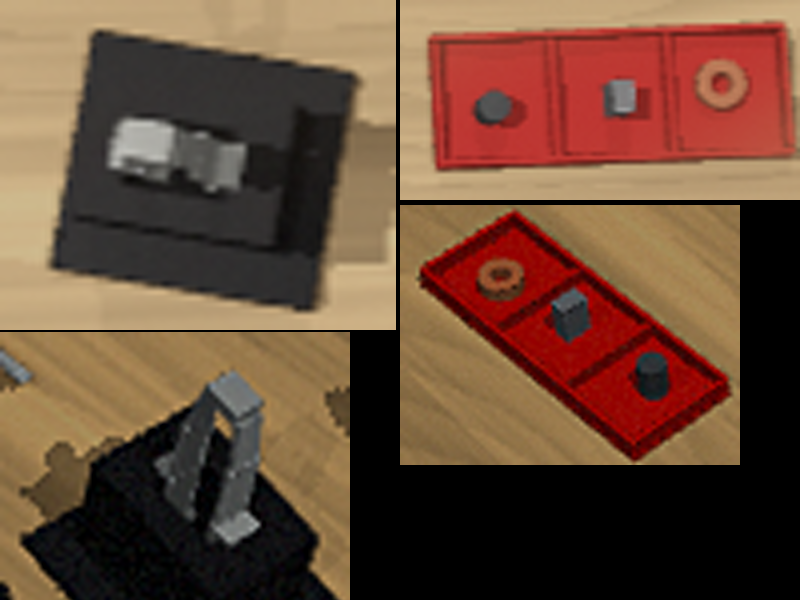

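The crops confirm it. The steel tongs stand in the holder, yaw about -11°, bridge top z≈0.131. The relay is the grey upright block in the middle pocket at about (0.511,-0.303), top ≈0.030, its x near yaw -4°. The first move goes towards the tongs.

Careful with the scale: shifts go in shares of 750 mm and turns go in shares of 180 degrees. That gives: -345 mm / 750 = -0.46, 320 mm / 750 = 0.4267, 36.8 degrees / 180 = 0.2044.

Emit:
{"fn": "send_rows", "kwargs": {
  "rows": [
    {"slide": [0.0427,-0.0453,0],"dr": [0,0,0.0206],"fingers": 85},
    {"slide": [0.0853,-0.092,0],"dr": [0,0,0.0411],"fingers": 85},
    {"slide": [0.128,-0.1373,0],"dr": [0,0,0.0611],"fingers": 80},
    {"slide": [0.1707,-0.184,0],"dr": [0,0,0.0817],"fingers": 75},
    {"slide": [0.2133,-0.2293,0],"dr": [0,0,0.1022],"fingers": 70},
    {"slide": [0.256,-0.276,0],"dr": [0,0,0.1222],"fingers": 65},
    {"slide": [0.2987,-0.3213,0],"dr": [0,0,0.1428],"fingers": 60},
    {"slide": [0.3413,-0.368,0],"dr": [0,0,0.1633],"fingers": 60},
    {"slide": [0.384,-0.4133,0],"dr": [0,0,0.1833],"fingers": 60},
    {"slide": [0.4267,-0.46,0],"dr": [0,0,0.2044],"fingers": 60}
  ]
}}

```text
clock: 1.15
position: [0.3774, -0.044, 0.2502]
eef_rot: [0.0, 0.995, -0.098, 0.0]
ft_force: [0.6, 0.2, 0.2]
opening: 0.06
finger_force: 0.0
```

```bash
cat >> h.py <<'E'
def go(xyz,yaw):
    """print slide (mm) and dr (deg) from the measured pose to xyz with tool pointing down, tool x at yaw deg"""
    s=arm.get_state(); p=np.array(s["position"]); Rm=q2R(s["eef_rot"])
    c,n=np.cos(np.radians(yaw)),np.sin(np.radians(yaw))
    T=np.array([[c,n,0],[n,-c,0],[0,0,-1.]])
    print("at",np.round(p*1000,1),"yaw",round(np.degrees(np.arctan2(Rm[1,0],Rm[0,0])),2),"clk",round(s["clock"],2),"F",np.round(s["ft_force"],1),"open",round(s["opening"]*1000,1),
      "\n slide",np.round(Rm.T@(np.array(xyz)-p)*1000,1),"dr",np.round(np.degrees(R.from_matrix(Rm.T@T).as_rotvec()),2))
E
python3 -c "
from h import *
go([.454,.2085,.22],-11)"
```

```text
at [377.4 -44.  250.2] yaw -11.25 clk 1.15 F [0.6 0.2 0.2] open 60.0 
 slide [  25.9 -262.6   30.2] dr [ 0.   -0.03 -0.25]
```

Scaled: -263 mm / 750 = -0.3507, -255 mm / 750 = -0.34, -0.2 degrees / 180 = -0.0011.

Emit:
{"fn": "send_rows", "kwargs": {
  "rows": [
    {"slide": [0.0053,-0.0533,0.0067],"dr": [0,0,0],"fingers": 60},
    {"slide": [0.0107,-0.1067,0.0133],"dr": [0,0,0],"fingers": 60},
    {"slide": [0.016,-0.16,0.0187],"dr": [0,0,0],"fingers": 60},
    {"slide": [0.0213,-0.2133,0.024],"dr": [0,0,0],"fingers": 60},
    {"slide": [0.0267,-0.2667,0.0293],"dr": [0,0,0],"fingers": 60},
    {"slide": [0.0307,-0.3133,0.0347],"dr": [0,0,0],"fingers": 60},
    {"slide": [0.0347,-0.34,0.04],"dr": [0,0,0],"fingers": 60},
    {"slide": [0.0347,-0.3507,0.04],"dr": [0,0,-0.0011],"fingers": 60},
    {"slide": [0.0347,-0.3507,0.04],"dr": [0,0,-0.0011],"fingers": 60},
    {"slide": [0.0347,-0.3507,0.04],"dr": [0,0,-0.0011],"fingers": 60}
  ]
}}

```text
clock: 2.15
position: [0.4531, 0.2065, 0.2201]
eef_rot: [0.0, 0.995, -0.095, -0.0]
ft_force: [-0.2, 0.3, -0.3]
opening: 0.06
finger_force: 0.0
```

```bash
python3 - <<'E'
from h import *
go([.454,.2085,.087],-11)
im,d,P=cloud("wrist"); cv2.imwrite("pics/w1.png",im); z=P[...,2]
near=np.linalg.norm(P[...,:2]-[.454,.2085],axis=-1)<.06
for l,m in(("bridge",near&(abs(z-.131)<.006)),("arms",near&(z>.068)&(z<.14)),("ledges",near&(abs(z-.064)<.003)&(cv2.cvtColor(im,6)>70)),("rim",near&(abs(z-.06)<.004))):
    p=P[m]
    if len(p)>4:
        c,s,a=cv2.minAreaRect((p[:,:2]*1000).astype(np.float32)); print(l,len(p),np.round(c,1),np.round(s,1),round(a,1),np.round(np.median(p[:,2])*1000,1))
E
```

```text
at [453.1 206.5 220.1] yaw -10.9 clk 2.15 F [-0.2  0.3 -0.3] open 60.0 
 slide [  0.5  -2.2 133.1] dr [0.01 0.01 0.1 ]
bridge 773 [453.8 210.4] [20.6 13.9] 79.8 131.1
arms 1206 [454.2 210.2] [28.9 15.5] 80.9 130.3
ledges 406 [444.5 209.3] [68.  33.6] 79.1 64.4
rim 4349 [453.6 210.5] [76.2 52.2] 79.1 60.4
```

View pics/w1.png

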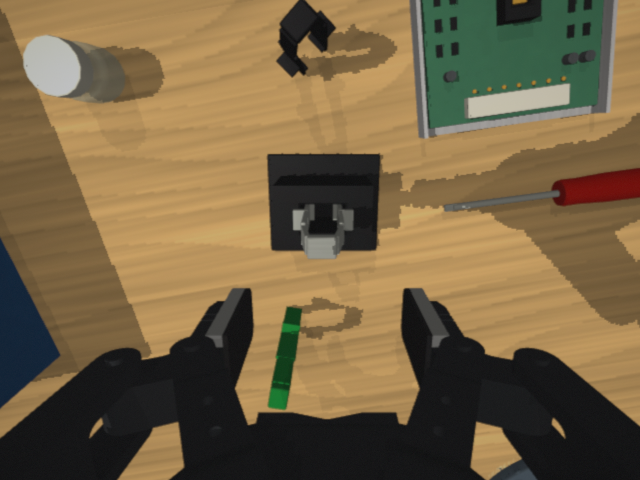

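The wrist view shows the steel tongs at about (322,240) over the holder slot, with the black pair at (302,40) and the green pair at (286,360) clear of the fingers. The holder rim and bridge agree at (0.4537,0.2100), yaw -10.5°, z 60.4 and 131, matching the text. Next I descend.

Scaled: 133 mm / 750 = 0.1773, 130 mm / 750 = 0.1733.

Emit:
{"fn": "send_rows", "kwargs": {
  "rows": [
    {"slide": [0,-0.004,0.0267],"dr": [0,0,0],"fingers": 60},
    {"slide": [0,-0.0045,0.06],"dr": [0,0,0],"fingers": 60},
    {"slide": [0,-0.0045,0.0933],"dr": [0,0,0],"fingers": 60},
    {"slide": [0,-0.0045,0.1227],"dr": [0,0,0],"fingers": 60},
    {"slide": [0,-0.0045,0.1467],"dr": [0,0,0],"fingers": 60},
    {"slide": [0,-0.0045,0.164],"dr": [0,0,0],"fingers": 55},
    {"slide": [0,-0.0045,0.1733],"dr": [0,0,0],"fingers": 45},
    {"slide": [0,-0.0045,0.1773],"dr": [0,0,0],"fingers": 36},
    {"slide": [0,-0.0045,0.1773],"dr": [0,0,0],"fingers": 32},
    {"slide": [0,-0.0045,0.1773],"dr": [0,0,0],"fingers": 32}
  ]
}}

```text
clock: 3.2
position: [0.4544, 0.2107, 0.0876]
eef_rot: [-0.0, 0.995, -0.095, 0.0]
ft_force: [-0.5, 0.4, -0.7]
opening: 0.0322
finger_force: 0.0
```

Scaled: -6 mm / 750 = -0.008, -4 mm / 750 = -0.0053.

Emit:
{"fn": "send_rows", "kwargs": {
  "rows": [
    {"slide": [0,0,0],"dr": [0,0,0],"fingers": 30},
    {"slide": [0,0,0],"dr": [0,0,0],"fingers": 29},
    {"slide": [0,0,0],"dr": [0,0,0],"fingers": 28},
    {"slide": [0,0,0],"dr": [0,0,0],"fingers": 27},
    {"slide": [0,0,0],"dr": [0,0,0],"fingers": 27},
    {"slide": [0,0,0],"dr": [0,0,0],"fingers": 27},
    {"slide": [0,0,-0.0013],"dr": [0,0,0],"fingers": 27},
    {"slide": [0,0,-0.0027],"dr": [0,0,0],"fingers": 27},
    {"slide": [0,0,-0.0053],"dr": [0,0,0],"fingers": 27},
    {"slide": [0,0,-0.008],"dr": [0,0,0],"fingers": 27}
  ]
}}

```text
clock: 4.2
position: [0.4539, 0.2106, 0.093]
eef_rot: [0.0, 0.995, -0.095, -0.0]
ft_force: [0.1, 0.3, -0.9]
opening: 0.0275
finger_force: 11.5
```

Scaled: 248 mm / 750 = 0.3307, -157 mm / 750 = -0.2093, -6 degrees / 180 = -0.0333.

Emit:
{"fn": "send_rows", "kwargs": {
  "rows": [
    {"slide": [0,0,-0.0267],"dr": [0,0,0],"fingers": 27},
    {"slide": [0,0,-0.0667],"dr": [0,0,0],"fingers": 27},
    {"slide": [0,0,-0.1133],"dr": [0,0,0],"fingers": 27},
    {"slide": [0.004,0.0133,-0.16],"dr": [0,0,0],"fingers": 27},
    {"slide": [0.0133,0.0467,-0.1933],"dr": [0,0,-0.0056],"fingers": 27},
    {"slide": [0.0293,0.096,-0.2067],"dr": [0,0,-0.0111],"fingers": 27},
    {"slide": [0.048,0.1547,-0.2093],"dr": [0,0,-0.0167],"fingers": 27},
    {"slide": [0.0667,0.2133,-0.2093],"dr": [0,0,-0.0222],"fingers": 27},
    {"slide": [0.084,0.272,-0.2093],"dr": [0,0,-0.0278],"fingers": 27},
    {"slide": [0.1027,0.3307,-0.2093],"dr": [0,0,-0.0333],"fingers": 27}
  ]
}}

```text
clock: 5.2
position: [0.4825, -0.0493, 0.2502]
eef_rot: [-0.0, 0.999, -0.042, 0.0]
ft_force: [1.5, 0.3, -1.2]
opening: 0.0272
finger_force: 11.5
```

```bash
python3 -c "
from h import *
go([.511,-.303,.23],-4)"
```

```text
at [482.5 -49.3 250.2] yaw -4.84 clk 5.2 F [ 1.5  0.3 -1.2] open 27.2 
 slide [ 49.8 250.4  20.2] dr [-0.   -0.01 -0.84]
```

Scaled: 250 mm / 750 = 0.3333, 238 mm / 750 = 0.3173, -0.8 degrees / 180 = -0.0044.

Emit:
{"fn": "send_rows", "kwargs": {
  "rows": [
    {"slide": [0.0107,0.056,0.0053],"dr": [0,0,0],"fingers": 27},
    {"slide": [0.0213,0.112,0.0107],"dr": [0,0,0],"fingers": 27},
    {"slide": [0.0333,0.168,0.016],"dr": [0,0,0],"fingers": 27},
    {"slide": [0.044,0.224,0.0213],"dr": [0,0,-0.0044],"fingers": 27},
    {"slide": [0.056,0.2773,0.0267],"dr": [0,0,-0.0044],"fingers": 27},
    {"slide": [0.064,0.3173,0.0267],"dr": [0,0,-0.0044],"fingers": 27},
    {"slide": [0.0667,0.3333,0.0267],"dr": [0,0,-0.0044],"fingers": 27},
    {"slide": [0.0667,0.3333,0.0267],"dr": [0,0,-0.0044],"fingers": 27},
    {"slide": [0.0667,0.3333,0.0267],"dr": [0,0,-0.0044],"fingers": 27},
    {"slide": [0.0667,0.3333,0.0267],"dr": [0,0,-0.0044],"fingers": 27}
  ]
}}

```text
clock: 6.2
position: [0.5114, -0.2995, 0.2302]
eef_rot: [-0.0, 0.999, -0.035, -0.0]
ft_force: [0.5, 0.1, -0.6]
opening: 0.0271
finger_force: 11.5
```

```bash
cat >> h.py <<'E'
def rect(P,m,l):
    p=P[m]
    if len(p)<5: return print(l,len(p))
    c,s,a=cv2.minAreaRect((p[:,:2]*1000).astype(np.float32)); print(l,len(p),"c",np.round(c,1),"mean",np.round(p.mean(0)*1000,1),"sz",np.round(s,1),"a",round(a,1),"z",np.round(np.percentile(p[:,2],[2,50,98])*1000,1))
E
python3 - <<'E'
from h import *
go([.511,-.303,.23],-4)
im,d,P=cloud("wrist"); cv2.imwrite("pics/w2.png",im); z=P[...,2]
near=np.linalg.norm(P[...,:2]-[.511,-.303],axis=-1)<.03
rect(P,near&(abs(z-.030)<.003),"relay top")
rect(P,near&(z>.025)&(z<.036),"relay upper")
np.savez("w2.npz",P=P,im=im,d=d)
# tongs: points near TCP
near=np.linalg.norm(P[...,:2]-np.array(arm.get_state()["position"])[:2],axis=-1)<.05
for a,b in((.155,.165),(.165,.20),(.203,.212),(.26,.28)): rect(P,near&(z>a)&(z<b),f"z{a}-{b}")
E
```

```text
at [ 511.4 -299.5  230.2] yaw -4.02 clk 6.2 F [ 0.5  0.1 -0.6] open 27.1 
 slide [-0.1  3.5  0.2] dr [-0.01  0.01 -0.02]
relay top 277 c [ 511.4 -301.9] mean [ 511.8 -301.9   30.4] sz [18.2 11.9] a 0.5 z [28.9 30.4 32.2]
relay upper 283 c [ 511.4 -301.9] mean [ 512.  -301.9   30.4] sz [18.2 11.9] a 0.5 z [27.5 30.4 32.2]
z0.155-0.165 37 c [ 518.5 -299.3] mean [ 518.5 -299.   162.7] sz [23.2  1. ] a 86.4 z [160.  162.9 164.9]
z0.165-0.2 1080 c [ 510.8 -298.7] mean [ 513.6 -299.   181. ] sz [25.2 16.7] a 85.5 z [167.4 176.7 199.2]
z0.203-0.212 457 c [ 511.1 -298.8] mean [ 516.1 -299.1  206.8] sz [42.3 16.2] a 86.3 z [203.3 206.4 211.6]
z0.26-0.28 20557 c [ 513.7 -299.6] mean [ 515.5 -299.6  270.2] sz [98.4 30.9] a 86.2 z [261.  269.4 279.5]
```

View pics/w2.png

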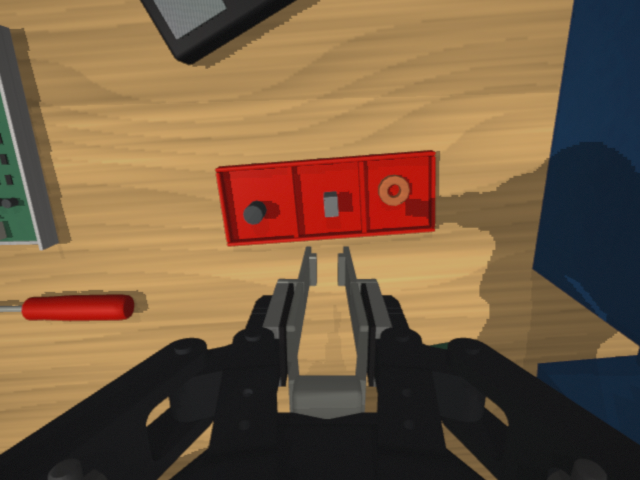

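The wrist view shows the relay at (331,205) in the middle pocket and the tips at (310,265) and (344,265). The relay's top is at z 30.4 mm and measures 18.2 x 11.9, as expected. I still need its yaw more exactly.

```bash
python3 - <<'E'
from h import *
w=np.load("w2.npz");P=w["P"];z=P[...,2]
near=np.linalg.norm(P[...,:2]-[.511,-.303],axis=-1)<.03
p=P[near&(abs(z-.030)<.003)][:,:2]*1000
best=[]
for a in np.arange(-12,12,1.):
    r=np.radians(a); q=p@np.array([[np.cos(r),-np.sin(r)],[np.sin(r),np.cos(r)]])
    lo,hi=np.percentile(q,3,0),np.percentile(q,97,0); best.append((round(np.prod(hi-lo),1),a))
print(sorted(best)[:6])
q=P[:,:,:][(abs(z-.016)<.003)&(np.linalg.norm(P[...,:2]-[.514,-.302],axis=-1)<.12)]
print("tray",cv2.minAreaRect((q[:,:2]*1000).astype(np.float32)))
go([.5119,-.3023,.092],-2)
E
```

```text
[(np.float64(189.4), np.float64(3.0)), (np.float64(189.5), np.float64(2.0)), (np.float64(190.1), np.float64(4.0)), (np.float64(190.4), np.float64(5.0)), (np.float64(190.4), np.float64(6.0)), (np.float64(191.2), np.float64(7.0))]
tray ((514.1715087890625, -299.0093688964844), (74.47354888916016, 196.2938232421875), 0.27254799008369446)
at [ 511.4 -299.6  230.2] yaw -4.01 clk 6.25 F [-1. -0. -1.] open 27.4 
 slide [  0.7   2.7 138.2] dr [-0.01 -0.   -2.01]
```

Scaled: 80 mm / 750 = 0.1067, 2.7 mm / 750 = 0.0036, -4 degrees / 180 = -0.0222.

Emit:
{"fn": "send_rows", "kwargs": {
  "rows": [
    {"slide": [0.0003,0.0013,0.02],"dr": [0,0,0],"fingers": 27},
    {"slide": [0.0007,0.0027,0.0467],"dr": [0,0,-0.0056],"fingers": 27},
    {"slide": [0.0009,0.0036,0.0733],"dr": [0,0,-0.0111],"fingers": 27},
    {"slide": [0.0009,0.0036,0.0907],"dr": [0,0,-0.0167],"fingers": 27},
    {"slide": [0.0009,0.0036,0.1],"dr": [0,0,-0.0222],"fingers": 27},
    {"slide": [0.0009,0.0036,0.1067],"dr": [0,0,-0.0222],"fingers": 27},
    {"slide": [0.0009,0.0036,0.1067],"dr": [0,0,-0.0222],"fingers": 27},
    {"slide": [0.0009,0.0036,0.1067],"dr": [0,0,-0.0222],"fingers": 27},
    {"slide": [0.0009,0.0036,0.1067],"dr": [0,0,-0.0222],"fingers": 27},
    {"slide": [0.0009,0.0036,0.1067],"dr": [0,0,-0.0222],"fingers": 27}
  ]
}}

```text
clock: 7.25
position: [0.512, -0.3037, 0.1505]
eef_rot: [0.0, 1.0, -0.001, 0.0]
ft_force: [-0.4, 0.4, -0.5]
opening: 0.0274
finger_force: 11.5
```

```bash
python3 - <<'E'
from h import *
go([.5119,-.3023,.092],0)
im,d,P=cloud("wrist"); z=P[...,2]
near=np.linalg.norm(P[...,:2]-[.511,-.302],axis=-1)<.03
m=near&(z>.027)&(z<.035); rect(P,m,"relay")
u=np.argwhere(m)[:,::-1].astype(np.float32)
f,cx,cy,o,Rm=cam("wrist")
# top face outline: back-project pixel mask hull at z=30
r=np.c_[(u[:,0]-cx)/f,(u[:,1]-cy)/f,np.ones(len(u))]@Rm.T; X=o+r*((.030-o[2])/r[:,2])[:,None]
c,s,a=cv2.minAreaRect((X[:,:2]*1000).astype(np.float32)); print("ray",c,s,a)
near=np.linalg.norm(P[...,:2]-np.array(arm.get_state()["position"])[:2],axis=-1)<.05
for a,b in((.078,.12),(.122,.132),(.08,.085)): rect(P,near&(z>a)&(z<b),f"z{a}-{b}")
cv2.imwrite("pics/w3.png",cv2.resize(im[140:400,200:460],None,fx=2.3,fy=2.3))
q=P[(abs(z-.016)<.003)&(np.linalg.norm(P[...,:2]-[.514,-.302],axis=-1)<.12)]
print("tray",cv2.minAreaRect((q[:,:2]*1000).astype(np.float32)))
E
```

```text
at [ 512.  -303.7  150.5] yaw -0.09 clk 7.25 F [-0.4  0.4 -0.5] open 27.4 
 slide [-0.1 -1.4 58.5] dr [ 0.03 -0.04 -0.09]
relay 468 c [ 511.5 -302. ] mean [ 511.9 -302.    30.3] sz [18.5 11.8] a 1.8 z [28.4 30.4 31.7]
ray (511.7404479980469, -301.99774169921875) (18.630617141723633, 11.752239227294922) 1.8971214294433594
z0.078-0.12 1109 c [ 511.5 -303. ] mean [ 514.4 -303.   100.6] sz [25.3 16.4] a 89.7 z [ 83.2  96.9 119.2]
z0.122-0.132 465 c [ 511.8 -303. ] mean [ 516.9 -303.   126.9] sz [15.9 42.3] a 0.0 z [122.5 126.6 131.7]
z0.08-0.085 34 c [ 518.9 -303. ] mean [ 519.  -303.    82.6] sz [ 0.9 23.1] a 0.5 z [80.1 82.6 84.8]
tray ((514.1699829101562, -299.2487487792969), (74.55730438232422, 196.24053955078125), 0.408437043428421)
```

View pics/w3.png

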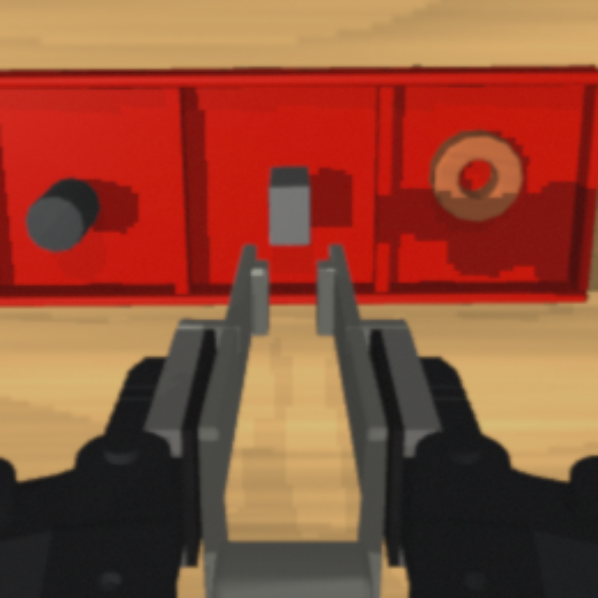

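The enlarged view shows the relay at (290,210), about 1 mm to the left of midway between the tips at (258,300) and (326,300), and square to them. Shift 1 mm and descend, leaving about 0.8 mm under the shoulders.

Scaled: 59 mm / 750 = 0.0787, 58 mm / 750 = 0.0773, -1.5 degrees / 180 = -0.0083.

Emit:
{"fn": "send_rows", "kwargs": {
  "rows": [
    {"slide": [0,-0.0013,0.0067],"dr": [0,0,-0.0056],"fingers": 27},
    {"slide": [0,-0.0013,0.02],"dr": [0,0,-0.0083],"fingers": 27},
    {"slide": [0,-0.0013,0.0333],"dr": [0,0,-0.0083],"fingers": 27},
    {"slide": [0,-0.0013,0.0467],"dr": [0,0,-0.0083],"fingers": 27},
    {"slide": [0,-0.0013,0.0573],"dr": [0,0,-0.0083],"fingers": 27},
    {"slide": [0,-0.0013,0.0667],"dr": [0,0,-0.0083],"fingers": 27},
    {"slide": [0,-0.0013,0.0733],"dr": [0,0,-0.0083],"fingers": 27},
    {"slide": [0,-0.0013,0.0773],"dr": [0,0,-0.0083],"fingers": 27},
    {"slide": [0,-0.0013,0.0787],"dr": [0,0,-0.0083],"fingers": 27},
    {"slide": [0,-0.0013,0.0787],"dr": [0,0,-0.0083],"fingers": 27}
  ]
}}

```text
clock: 8.3
position: [0.5119, -0.3026, 0.0911]
eef_rot: [0.0, 1.0, 0.012, 0.0]
ft_force: [-0.1, 0.2, -0.8]
opening: 0.0271
finger_force: 11.5
```

Emit:
{"fn": "send_rows", "kwargs": {
  "rows": [
    {"slide": [0,0,0],"dr": [0,0,0],"fingers": 26.5},
    {"slide": [0,0,0],"dr": [0,0,0],"fingers": 26},
    {"slide": [0,0,0],"dr": [0,0,0],"fingers": 25.5},
    {"slide": [0,0,0],"dr": [0,0,0],"fingers": 25},
    {"slide": [0,0,0],"dr": [0,0,0],"fingers": 24.5},
    {"slide": [0,0,0],"dr": [0,0,0],"fingers": 24},
    {"slide": [0,0,0],"dr": [0,0,0],"fingers": 22},
    {"slide": [0,0,0],"dr": [0,0,0],"fingers": 22},
    {"slide": [0,0,0],"dr": [0,0,0],"fingers": 22},
    {"slide": [0,0,0],"dr": [0,0,0],"fingers": 22}
  ]
}}

```text
clock: 9.3
position: [0.512, -0.3027, 0.0913]
eef_rot: [0.0, 1.0, 0.012, 0.0]
ft_force: [-0.6, 0.7, 5.0]
opening: 0.024
finger_force: 58.6
```

Emit:
{"fn": "send_rows", "kwargs": {
  "rows": [
    {"slide": [0,0,-0.0027],"dr": [0,0,0],"fingers": 22},
    {"slide": [0,0,-0.0107],"dr": [0,0,0],"fingers": 22},
    {"slide": [0,0,-0.024],"dr": [0,0,0],"fingers": 22},
    {"slide": [0,0,-0.044],"dr": [0,0,0],"fingers": 22},
    {"slide": [0,0,-0.0707],"dr": [0,0,0],"fingers": 22},
    {"slide": [0,0,-0.1],"dr": [0,0,0],"fingers": 22},
    {"slide": [0,0,-0.12],"dr": [0,0,0],"fingers": 22},
    {"slide": [0,0,-0.1307],"dr": [0,0,0],"fingers": 22},
    {"slide": [0,0,-0.1333],"dr": [0,0,0],"fingers": 22},
    {"slide": [0,0,-0.1333],"dr": [0,0,0],"fingers": 22}
  ]
}}

```text
clock: 10.3
position: [0.5116, -0.3025, 0.1907]
eef_rot: [-0.0, 1.0, 0.012, -0.0]
ft_force: [0.8, -0.7, -1.4]
opening: 0.0248
finger_force: 58.8
```

```bash
python3 - <<'E'
from h import *
go([.586,.035,.2],-3)
im,d,P=cloud("wrist"); z=P[...,2]
cv2.imwrite("pics/w4.png",cv2.resize(im[200:400,200:460],None,fx=2.3,fy=2.3))
near=np.linalg.norm(P[...,:2]-np.array(arm.get_state()["position"])[:2],axis=-1)<.05
for a,b in((.10,.12),(.12,.135),(.135,.16),(.163,.175)): rect(P,near&(z>a)&(z<b),f"z{a}-{b}")
E
```

```text
at [ 511.6 -302.5  190.7] yaw 1.41 clk 10.3 F [ 0.8 -0.7 -1.4] open 24.8 
 slide [  82.7 -335.5   -9.2] dr [-0.02  0.02  4.41]
z0.1-0.12 180 c [ 519.6 -302. ] mean [ 520.  -301.6  112.8] sz [ 2.3 15.8] a 1.4 z [105.3 112.7 119.6]
z0.12-0.135 712 c [ 512.6 -299.7] mean [ 514.9 -301.6  128.8] sz [18.6 19.7] a 72.4 z [120.7 129.6 134.5]
z0.135-0.16 971 c [ 511.1 -301.7] mean [ 513.1 -301.6  143.2] sz [16.5 22. ] a 1.5 z [135.4 138.1 159.2]
z0.163-0.175 561 c [ 512.3 -301.9] mean [ 516.  -301.8  168.1] sz [18.  39.7] a 2.3 z [163.3 167.1 174.7]
```

View pics/w4.png

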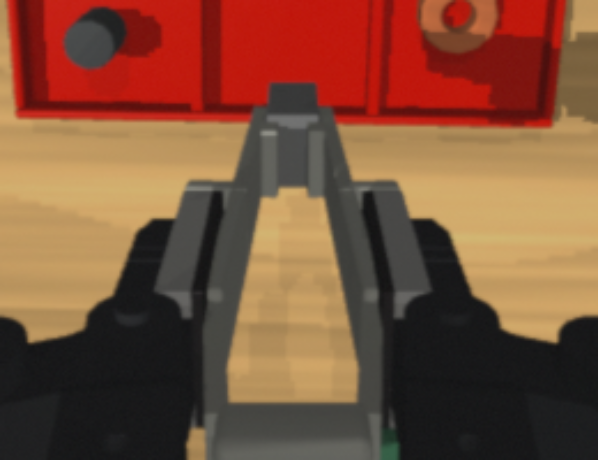

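The relay at (293,110) in the crop is held square between the tips. Now to the board.

Scaled: -335.5 mm / 750 = -0.4473, -328 mm / 750 = -0.4373, 4.4 degrees / 180 = 0.0244.

Emit:
{"fn": "send_rows", "kwargs": {
  "rows": [
    {"slide": [0.0067,-0.0267,-0.0133],"dr": [0,0,0],"fingers": 22},
    {"slide": [0.02,-0.08,-0.0333],"dr": [0,0,0.0056],"fingers": 22},
    {"slide": [0.0347,-0.1387,-0.0467],"dr": [0,0,0.0111],"fingers": 22},
    {"slide": [0.0493,-0.1973,-0.0533],"dr": [0,0,0.0167],"fingers": 22},
    {"slide": [0.064,-0.256,-0.0533],"dr": [0,0,0.0222],"fingers": 22},
    {"slide": [0.0787,-0.3147,-0.0533],"dr": [0,0,0.0244],"fingers": 22},
    {"slide": [0.092,-0.368,-0.0533],"dr": [0,0,0.0244],"fingers": 22},
    {"slide": [0.1027,-0.4133,-0.0533],"dr": [0,0,0.0244],"fingers": 22},
    {"slide": [0.108,-0.4373,-0.0533],"dr": [0,0,0.0244],"fingers": 22},
    {"slide": [0.1107,-0.4473,-0.0533],"dr": [0,0,0.0244],"fingers": 22}
  ]
}}

```text
clock: 11.35
position: [0.5863, 0.0366, 0.23]
eef_rot: [-0.0, 1.0, -0.025, -0.001]
ft_force: [-0.5, -1.5, -1.3]
opening: 0.0247
finger_force: 59.0
```

Emit:
{"fn": "send_rows", "kwargs": {
  "rows": [
    {"slide": [0,0,0],"dr": [0,0,0],"fingers": 22},
    {"slide": [0,0,0],"dr": [0,0,0],"fingers": 22},
    {"slide": [0,0,0],"dr": [0,0,0],"fingers": 22},
    {"slide": [0,0,0],"dr": [0,0,0],"fingers": 22},
    {"slide": [0,0,0],"dr": [0,0,0],"fingers": 22},
    {"slide": [0,0,0],"dr": [0,0,0],"fingers": 22},
    {"slide": [0,0,0],"dr": [0,0,0],"fingers": 22},
    {"slide": [0,0,0],"dr": [0,0,0],"fingers": 22},
    {"slide": [0,0,0],"dr": [0,0,0],"fingers": 22},
    {"slide": [0,0,0],"dr": [0,0,0],"fingers": 22}
  ]
}}

```text
clock: 12.35
position: [0.5865, 0.0349, 0.231]
eef_rot: [-0.0, 1.0, -0.026, -0.0]
ft_force: [-0.7, 0.7, -1.3]
opening: 0.0248
finger_force: 59.0
```

```bash
python3 - <<'E'
from h import *
go([.586,.035,.2],-3)
im,d,P=cloud("wrist"); z=P[...,2]; np.savez("w5.npz",im=im,P=P,d=d)
near=np.linalg.norm(P[...,:2]-[.586,.035],axis=-1)<.03
m=near&(abs(z-.032)<.004); rect(P,m,"socket rim")
g=near&(z<.029); rect(P,g&(z>.002),"low")
gr=cv2.cvtColor(im,cv2.COLOR_BGR2HSV).astype(int)
y=near&(gr[...,0]>12)&(gr[...,0]<32)&(gr[...,1]>100)&(gr[...,2]>90); rect(P,y,"yellow")
pos=np.array(arm.get_state()["position"])[:2]
nn=np.linalg.norm(P[...,:2]-pos,axis=-1)<.05
rect(P,nn&(z>.202)&(z<.215),"ledge"); rect(P,nn&(z>.15)&(z<.2),"arms")
ys,xs=np.where(near); v0,u0=ys.min()-10,xs.min()-20
c=im[v0:v0+130,u0:u0+160]; print(u0,v0)
cv2.imwrite("pics/w5.png",cv2.resize(c,None,fx=4.5,fy=4.5,interpolation=cv2.INTER_CUBIC))
E
```

```text
at [586.5  34.9 231. ] yaw -2.98 clk 12.35 F [-0.7  0.7 -1.3] open 24.8 
 slide [-0.5 -0.1 31. ] dr [-0.    0.    0.02]
socket rim 1031 c [588.3  37.4] mean [588.6  37.5  32.1] sz [25.7 39.7] a 86.8 z [29.5 32.2 33.9]
low 2304 c [586.1  35.1] mean [587.4  33.7  17.8] sz [59.4 59.7] a 43.0 z [15.1 16.6 27.3]
yellow 479 c [588.9  35. ] mean [588.7  37.9 139.9] sz [57.  30.8] a 86.1 z [ 16.7  28.1 300.2]
ledge 600 c [586.7  36. ] mean [590.8  35.4 207.8] sz [39.4 17.7] a 83.7 z [202.5 207.3 214.8]
arms 1798 c [586.3  35.6] mean [589.2  35.5 175.7] sz [21.9 18.5] a 86.8 z [153.  176.  198.6]
155 161
```

View pics/w5.png

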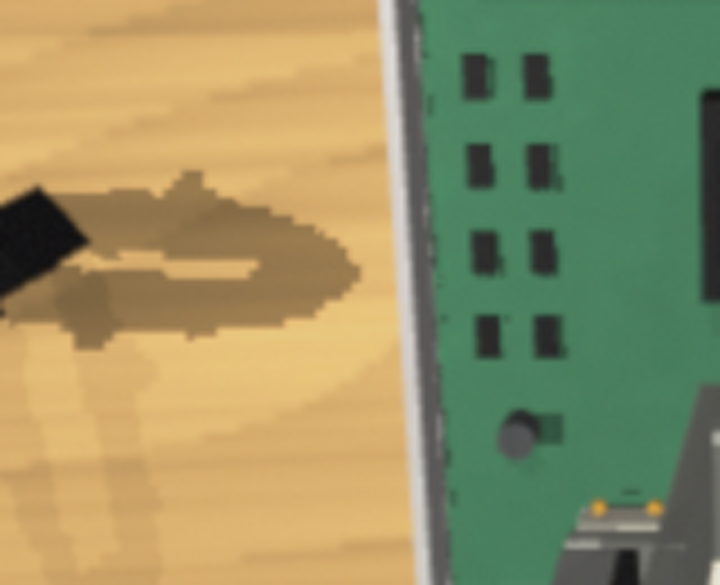

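That crop missed the socket: it shows the board's left edge instead. The numeric rim fit is sound though, 25.7 x 39.7 mm at (0.5883,0.0374), z 32.1, yaw -3.2. I'll rectify the socket's mouth onto the rim plane to read the well.

```bash
cat > rectify.py <<'E'
from h import *
def rectify(im,n,c,yaw,z=.032):
    f,cx,cy,o,Rm=cam(n); k=12
    a=np.radians(yaw); yy,xx=np.mgrid[-18:18:1/k,-26:26:1/k]
    X=np.stack([c[0]+(xx*np.cos(a)-yy*np.sin(a))/1000,c[1]+(xx*np.sin(a)+yy*np.cos(a))/1000,np.full(xx.shape,z)],-1)
    q=(X-o)@Rm
    return cv2.remap(im,(f*q[...,0]/q[...,2]+cx).astype(np.float32),(f*q[...,1]/q[...,2]+cy).astype(np.float32),cv2.INTER_CUBIC)
E
python3 - <<'E'
from rectify import *
w=np.load("w5.npz"); r=rectify(w["im"],"wrist",(.5883,.0374),-3.1); cv2.imwrite("pics/w6.png",r)
P=w["P"]; a=np.radians(-3.1); D=(P[...,:2]-[.5883,.0374])*1000
bx=D[...,0]*np.cos(a)+D[...,1]*np.sin(a); by=-D[...,0]*np.sin(a)+D[...,1]*np.cos(a)
for x in range(-22,23,1):
    m=(abs(bx-x)<.5)&(abs(by)<4)&(P[...,2]<.04); print(x,m.sum(),np.round(np.median(P[m][:,2])*1000,1) if m.any() else "", w["im"][m].mean(0).round() if m.any() else "")
E
```

```text
-22 0  
-21 0  
-20 7 32.0 [49. 56. 44.]
-19 8 32.0 [43. 45. 41.]
-18 12 32.5 [40. 40. 40.]
-17 7 32.3 [40. 40. 40.]
-16 10 32.8 [40. 40. 40.]
-15 9 32.2 [40. 40. 40.]
-14 9 32.4 [40. 40. 40.]
-13 9 32.4 [40. 39. 39.]
-12 14 32.1 [33. 33. 33.]
-11 12 30.8 [31. 31. 31.]
-10 28 26.3 [27. 36. 42.]
-9 0  
-8 10 27.1 [ 56. 143. 190.]
-7 11 26.1 [ 63. 160. 213.]
-6 9 26.5 [ 64. 162. 214.]
-5 13 26.6 [ 64. 162. 214.]
-4 9 26.5 [ 64. 163. 215.]
-3 8 26.9 [ 64. 163. 215.]
-2 10 26.8 [ 63. 163. 214.]
-1 10 26.5 [ 64. 163. 215.]
0 9 26.6 [ 64. 163. 215.]
1 9 26.5 [ 64. 163. 215.]
2 11 26.3 [ 64. 163. 214.]
3 8 26.4 [ 64. 164. 215.]
4 11 26.4 [ 64. 163. 215.]
5 13 26.8 [ 64. 163. 215.]
6 10 26.4 [ 64. 163. 215.]
7 8 26.8 [ 60. 152. 202.]
8 9 25.3 [ 48. 116. 154.]
9 1 28.8 [39. 64. 78.]
10 10 30.7 [38. 62. 74.]
11 9 31.4 [34. 37. 39.]
12 12 32.1 [37. 36. 37.]
13 13 32.6 [41. 41. 41.]
14 12 32.4 [42. 42. 42.]
15 13 32.8 [42. 42. 42.]
16 10 32.7 [42. 42. 42.]
17 10 32.6 [42. 42. 42.]
18 11 32.7 [42. 42. 42.]
19 12 32.3 [39. 39. 38.]
20 35 22.5 [43. 51. 37.]
21 10 16.3 [ 91. 122.  70.]
22 13 16.3 [ 95. 128.  72.]
```

View pics/w6.png

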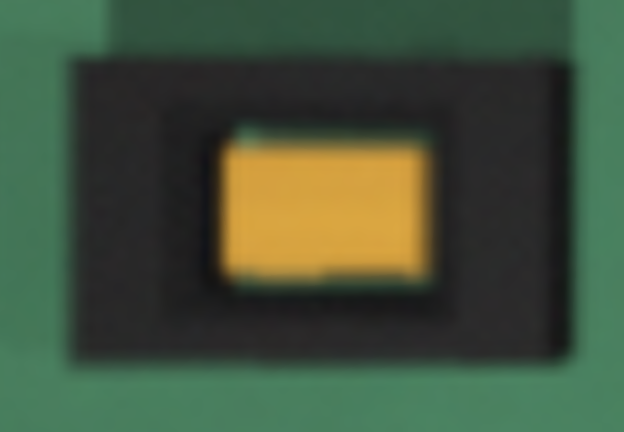

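The rectified view, 12 px/mm and centred on (312,216), shows the chamfer ring from x=163 to 450 and y=105 to 318. That is 24 x 18 mm as expected, so the well is only about 0.45 mm towards -x of the rim centre. Allowing for the wrist camera's bias (tongs read +0.75 mm in y), the target TCP is (0.5881,0.0362). I descend to just above the rim.

Scaled: 109 mm / 750 = 0.1453, 107 mm / 750 = 0.1427.

Emit:
{"fn": "send_rows", "kwargs": {
  "rows": [
    {"slide": [0.0007,-0.0007,0.0133],"dr": [0,0,0],"fingers": 22},
    {"slide": [0.002,-0.0019,0.04],"dr": [0,0,0],"fingers": 22},
    {"slide": [0.002,-0.0019,0.0733],"dr": [0,0,0],"fingers": 22},
    {"slide": [0.002,-0.0019,0.1],"dr": [0,0,0],"fingers": 22},
    {"slide": [0.002,-0.0019,0.12],"dr": [0,0,0],"fingers": 22},
    {"slide": [0.002,-0.0019,0.1307],"dr": [0,0,0],"fingers": 22},
    {"slide": [0.002,-0.0019,0.1373],"dr": [0,0,0],"fingers": 22},
    {"slide": [0.002,-0.0019,0.1427],"dr": [0,0,0],"fingers": 22},
    {"slide": [0.002,-0.0019,0.1453],"dr": [0,0,0],"fingers": 22},
    {"slide": [0.002,-0.0019,0.1453],"dr": [0,0,0],"fingers": 22}
  ]
}}

```text
clock: 13.4
position: [0.5882, 0.0362, 0.1222]
eef_rot: [0.0, 1.0, -0.026, 0.0]
ft_force: [-0.3, -0.4, -1.4]
opening: 0.0244
finger_force: 59.0
```

```bash
python3 - <<'E'
from h import *
go([.5881,.0362,.115],-3.1)
E
```

```text
at [588.2  36.2 122.2] yaw -2.98 clk 13.4 F [-0.3 -0.4 -1.4] open 24.4 
 slide [-0.1 -0.   7.2] dr [-0.   -0.03  0.12]
```

Scaled: 6 mm / 750 = 0.008, 1.4 mm / 750 = 0.0019.

Emit:
{"fn": "send_rows", "kwargs": {
  "rows": [
    {"slide": [0,0,0.0009],"dr": [0,0,0],"fingers": 22},
    {"slide": [0,0,0.0019],"dr": [0,0,0],"fingers": 22},
    {"slide": [0,0,0.0028],"dr": [0,0,0],"fingers": 22},
    {"slide": [0,0,0.0037],"dr": [0,0,0],"fingers": 22},
    {"slide": [0,0,0.0047],"dr": [0,0,0],"fingers": 22},
    {"slide": [0,0,0.0056],"dr": [0,0,0],"fingers": 22},
    {"slide": [0,0,0.0064],"dr": [0,0,0],"fingers": 22},
    {"slide": [0,0,0.0072],"dr": [0,0,0],"fingers": 22},
    {"slide": [0,0,0.008],"dr": [0,0,0],"fingers": 22},
    {"slide": [0,0,0.008],"dr": [0,0,0],"fingers": 22}
  ]
}}

```text
clock: 14.4
position: [0.588, 0.0362, 0.1159]
eef_rot: [-0.0, 1.0, -0.026, -0.0]
ft_force: [0.9, -0.2, -0.6]
opening: 0.0249
finger_force: 59.0
```

Free entry, with no contact at 3 mm below the rim. Continue to the contacts.

Scaled: 5.4 mm / 750 = 0.0072, 4.8 mm / 750 = 0.0064.

Emit:
{"fn": "send_rows", "kwargs": {
  "rows": [
    {"slide": [0,0,0.0008],"dr": [0,0,0],"fingers": 22},
    {"slide": [0,0,0.0016],"dr": [0,0,0],"fingers": 22},
    {"slide": [0,0,0.0024],"dr": [0,0,0],"fingers": 22},
    {"slide": [0,0,0.0032],"dr": [0,0,0],"fingers": 22},
    {"slide": [0,0,0.004],"dr": [0,0,0],"fingers": 22},
    {"slide": [0,0,0.0048],"dr": [0,0,0],"fingers": 22},
    {"slide": [0,0,0.0056],"dr": [0,0,0],"fingers": 22},
    {"slide": [0,0,0.0064],"dr": [0,0,0],"fingers": 22},
    {"slide": [0,0,0.0072],"dr": [0,0,0],"fingers": 22},
    {"slide": [0,0,0.0072],"dr": [0,0,0],"fingers": 22}
  ]
}}

```text
clock: 15.4
position: [0.5881, 0.0362, 0.1106]
eef_rot: [-0.0, 1.0, -0.026, 0.0]
ft_force: [-0.1, 0.2, 4.3]
opening: 0.0248
finger_force: 59.4
```

Scaled: 2.7 mm / 750 = 0.0036, 2.4 mm / 750 = 0.0032.

Emit:
{"fn": "send_rows", "kwargs": {
  "rows": [
    {"slide": [0,0,0.0004],"dr": [0,0,0],"fingers": 22},
    {"slide": [0,0,0.0008],"dr": [0,0,0],"fingers": 22},
    {"slide": [0,0,0.0012],"dr": [0,0,0],"fingers": 22},
    {"slide": [0,0,0.0016],"dr": [0,0,0],"fingers": 22},
    {"slide": [0,0,0.002],"dr": [0,0,0],"fingers": 22},
    {"slide": [0,0,0.0024],"dr": [0,0,0],"fingers": 22},
    {"slide": [0,0,0.0028],"dr": [0,0,0],"fingers": 22},
    {"slide": [0,0,0.0032],"dr": [0,0,0],"fingers": 22},
    {"slide": [0,0,0.0036],"dr": [0,0,0],"fingers": 22},
    {"slide": [0,0,0.0036],"dr": [0,0,0],"fingers": 22}
  ]
}}

```text
clock: 16.4
position: [0.5881, 0.0362, 0.1078]
eef_rot: [-0.0, 1.0, -0.026, -0.0]
ft_force: [-0.9, 0.4, 4.4]
opening: 0.0246
finger_force: 59.4
```

Emit:
{"fn": "send_rows", "kwargs": {
  "rows": [
    {"slide": [0,0,0.0001],"dr": [0,0,0],"fingers": 22},
    {"slide": [0,0,0.0003],"dr": [0,0,0],"fingers": 22},
    {"slide": [0,0,0.0004],"dr": [0,0,0],"fingers": 22},
    {"slide": [0,0,0.0005],"dr": [0,0,0],"fingers": 22},
    {"slide": [0,0,0.0007],"dr": [0,0,0],"fingers": 22},
    {"slide": [0,0,0.0008],"dr": [0,0,0],"fingers": 22},
    {"slide": [0,0,0.0009],"dr": [0,0,0],"fingers": 22},
    {"slide": [0,0,0.0011],"dr": [0,0,0],"fingers": 22},
    {"slide": [0,0,0.0011],"dr": [0,0,0],"fingers": 22},
    {"slide": [0,0,0.0011],"dr": [0,0,0],"fingers": 22}
  ]
}}

```text
clock: 17.4
position: [0.5882, 0.0362, 0.1072]
eef_rot: [-0.0, 1.0, -0.026, 0.0]
ft_force: [-0.3, 0.1, 5.7]
opening: 0.0247
finger_force: 59.5
```

Not yet on the hard stop, so I press on in small steps.

Scaled: 0.6 mm / 750 = 0.0008, 0.5 mm / 750 = 0.0007.

Emit:
{"fn": "send_rows", "kwargs": {
  "rows": [
    {"slide": [0,0,0.0001],"dr": [0,0,0],"fingers": 22},
    {"slide": [0,0,0.0003],"dr": [0,0,0],"fingers": 22},
    {"slide": [0,0,0.0004],"dr": [0,0,0],"fingers": 22},
    {"slide": [0,0,0.0005],"dr": [0,0,0],"fingers": 22},
    {"slide": [0,0,0.0007],"dr": [0,0,0],"fingers": 22},
    {"slide": [0,0,0.0007],"dr": [0,0,0],"fingers": 22},
    {"slide": [0,0,0.0008],"dr": [0,0,0],"fingers": 22},
    {"slide": [0,0,0.0008],"dr": [0,0,0],"fingers": 22},
    {"slide": [0,0,0.0008],"dr": [0,0,0],"fingers": 22},
    {"slide": [0,0,0.0008],"dr": [0,0,0],"fingers": 22}
  ]
}}

```text
clock: 18.4
position: [0.5885, 0.0362, 0.1072]
eef_rot: [-0.0, 1.0, -0.026, 0.001]
ft_force: [-1.0, -0.6, 9.1]
opening: 0.0247
finger_force: 59.8
```

Scaled: 0.6 mm / 750 = 0.0008, 0.5 mm / 750 = 0.0007.

Emit:
{"fn": "send_rows", "kwargs": {
  "rows": [
    {"slide": [0,0,0.0001],"dr": [0,0,0],"fingers": 22},
    {"slide": [0,0,0.0003],"dr": [0,0,0],"fingers": 22},
    {"slide": [0,0,0.0004],"dr": [0,0,0],"fingers": 22},
    {"slide": [0,0,0.0005],"dr": [0,0,0],"fingers": 22},
    {"slide": [0,0,0.0007],"dr": [0,0,0],"fingers": 22},
    {"slide": [0,0,0.0008],"dr": [0,0,0],"fingers": 22},
    {"slide": [0,0,0.0008],"dr": [0,0,0],"fingers": 22},
    {"slide": [0,0,0.0008],"dr": [0,0,0],"fingers": 22},
    {"slide": [0,0,0.0008],"dr": [0,0,0],"fingers": 22},
    {"slide": [0,0,0.0008],"dr": [0,0,0],"fingers": 22}
  ]
}}

```text
clock: 19.4
position: [0.5887, 0.0362, 0.1069]
eef_rot: [-0.0, 1.0, -0.026, 0.001]
ft_force: [-0.1, 0.7, 12.1]
opening: 0.0243
finger_force: 60.0
```

Hard stop: position has stalled at 0.107 (predicted 0.1072) while the force climbed to about 13 N. I relax, open to 27.5 and rise.

Scaled: -0.8 mm / 750 = -0.0011, -0.5 mm / 750 = -0.0007.

Emit:
{"fn": "send_rows", "kwargs": {
  "rows": [
    {"slide": [0,0,-0.0007],"dr": [0,0,0],"fingers": 23},
    {"slide": [0,0,-0.0011],"dr": [0,0,0],"fingers": 24.5},
    {"slide": [0,0,-0.0011],"dr": [0,0,0],"fingers": 25.5},
    {"slide": [0,0,-0.0011],"dr": [0,0,0],"fingers": 26.5},
    {"slide": [0,0,-0.0011],"dr": [0,0,0],"fingers": 27},
    {"slide": [0,0,-0.0011],"dr": [0,0,0],"fingers": 27.3},
    {"slide": [0,0,-0.0011],"dr": [0,0,0],"fingers": 27.3},
    {"slide": [0,0,-0.0011],"dr": [0,0,0],"fingers": 27.3},
    {"slide": [0,0,-0.0011],"dr": [0,0,0],"fingers": 27.3},
    {"slide": [0,0,-0.0011],"dr": [0,0,0],"fingers": 27.3}
  ]
}}

```text
clock: 20.4
position: [0.588, 0.0362, 0.1066]
eef_rot: [0.0, 1.0, -0.026, -0.0]
ft_force: [-0.1, 0.8, -1.1]
opening: 0.0268
finger_force: 11.3
```

Emit:
{"fn": "send_rows", "kwargs": {
  "rows": [
    {"slide": [0,0,-0.0013],"dr": [0,0,0],"fingers": 27.3},
    {"slide": [0,0,-0.004],"dr": [0,0,0],"fingers": 27.3},
    {"slide": [0,0,-0.008],"dr": [0,0,0],"fingers": 27.3},
    {"slide": [0,0,-0.0133],"dr": [0,0,0],"fingers": 27.3},
    {"slide": [0,0,-0.02],"dr": [0,0,0],"fingers": 27.3},
    {"slide": [0,0,-0.0333],"dr": [0,0,0],"fingers": 27.3},
    {"slide": [0,0,-0.0533],"dr": [0,0,0],"fingers": 27.3},
    {"slide": [0,0,-0.08],"dr": [0,0,0],"fingers": 27.3},
    {"slide": [0,0,-0.1],"dr": [0,0,0],"fingers": 27.3},
    {"slide": [0,0,-0.1067],"dr": [0,0,0],"fingers": 27.3}
  ]
}}

```text
clock: 21.4
position: [0.5889, 0.0362, 0.1894]
eef_rot: [-0.0, 1.0, -0.026, 0.002]
ft_force: [-0.1, 0.6, -0.1]
opening: 0.0274
finger_force: 11.3
```

```bash
python3 - <<'E'
from h import *
go([.454,.2106,.23],-10.9)
im,d,P=cloud("wrist"); z=P[...,2]
near=np.linalg.norm(P[...,:2]-[.588,.037],axis=-1)<.03
rect(P,near&(z>.036)&(z<.06),"relay upper"); 
t,_,Q=cloud("top"); nn=np.linalg.norm(Q[...,:2]-[.586,.035],axis=-1)<.03; rect(Q,nn&(Q[...,2]>.038)&(Q[...,2]<.06),"top relay")
pos=np.array(arm.get_state()["position"]); zz=z-pos[2]
nn=np.linalg.norm(P[...,:2]-pos[:2],axis=-1)<.05
rect(P,nn&(zz>-.027)&(zz<-.019),"ledge"); rect(P,nn&(zz>-.075)&(zz<-.035),"arms")
E
```

```text
at [588.9  36.2 189.4] yaw -2.99 clk 21.4 F [-0.1  0.6 -0.1] open 27.4 
 slide [-143.7 -167.2  -41.1] dr [-0.02 -0.2   7.91]
relay upper 415 c [588.   37.1] mean [588.8  37.1  45.8] sz [11.2 18. ] a 87.2 z [38.2 46.3 47.7]
top relay 0
ledge 416 c [589.  37.] mean [594.1  36.5 165. ] sz [42.9 15.7] a 86.9 z [161.2 165.  168.7]
arms 947 c [588.5  36.9] mean [591.4  36.8 137.5] sz [25.3 16.5] a 87.0 z [121.4 135.6 151.9]
```

Relay top reads 46.3 mm (expected 46), so it is home. Now I return the tongs.

Scaled: -167 mm / 750 = -0.2227, -160 mm / 750 = -0.2133, 7.9 degrees / 180 = 0.0439.

Emit:
{"fn": "send_rows", "kwargs": {
  "rows": [
    {"slide": [-0.0067,-0.008,-0.02],"dr": [0,0,0],"fingers": 27.3},
    {"slide": [-0.0293,-0.0333,-0.0427],"dr": [0,0,0.0056],"fingers": 27.3},
    {"slide": [-0.0613,-0.072,-0.0547],"dr": [0,0,0.0111],"fingers": 27.3},
    {"slide": [-0.096,-0.112,-0.0547],"dr": [0,0,0.0222],"fingers": 27.3},
    {"slide": [-0.1307,-0.152,-0.0547],"dr": [0,0,0.0333],"fingers": 27.3},
    {"slide": [-0.1627,-0.1893,-0.0547],"dr": [0,0,0.0439],"fingers": 27.3},
    {"slide": [-0.184,-0.2133,-0.0547],"dr": [0,0,0.0439],"fingers": 27.3},
    {"slide": [-0.1913,-0.2227,-0.0547],"dr": [0,0,0.0439],"fingers": 27.3},
    {"slide": [-0.1913,-0.2227,-0.0547],"dr": [0,0,0.0439],"fingers": 27.3},
    {"slide": [-0.1913,-0.2227,-0.0547],"dr": [0,0,0.0439],"fingers": 27.3}
  ]
}}

```text
clock: 22.5
position: [0.4539, 0.21, 0.2278]
eef_rot: [0.0, 0.995, -0.095, 0.0]
ft_force: [-0.2, -0.8, -0.3]
opening: 0.0274
finger_force: 11.3
```

```bash
python3 - <<'E'
from h import *
im,d,P=cloud("wrist"); z=P[...,2]
near=np.linalg.norm(P[...,:2]-[.454,.21],axis=-1)<.055
rect(P,near&(abs(z-.06)<.004),"rim")
pos=np.array(arm.get_state()["position"]); zz=z-pos[2]
nn=np.linalg.norm(P[...,:2]-pos[:2],axis=-1)<.05
rect(P,nn&(zz>-.027)&(zz<-.019),"ledge"); rect(P,nn&(zz>-.075)&(zz<-.035),"arms")
go([.454,.2102,.100],-10.9)
E
```

```text
rim 4992 c [453.5 210.5] mean [454.5 210.4  60.4] sz [76.2 52.4] a 79.0 z [58.3 60.4 61.9]
ledge 412 c [453.8 210.7] mean [458.5 209.9 204.1] sz [42.8 15.7] a 79.4 z [200.9 204.  208.4]
arms 970 c [453.5 210.9] mean [456.3 210.3 176.3] sz [25.3 16.5] a 78.9 z [160.2 174.2 191.4]
at [454.  209.8 227.8] yaw -10.92 clk 22.55 F [ 0.  -0.6 -1.1] open 27.5 
 slide [-1.000e-01 -4.000e-01  1.278e+02] dr [ 0.01 -0.01 -0.02]
```

The tongs (453.7,210.7) are over the rim centre (453.5,210.5), and yaw matches.

Scaled: 128 mm / 750 = 0.1707, 126 mm / 750 = 0.168.

Emit:
{"fn": "send_rows", "kwargs": {
  "rows": [
    {"slide": [0,0,0.016],"dr": [0,0,0],"fingers": 27.3},
    {"slide": [0,0,0.04],"dr": [0,0,0],"fingers": 27.3},
    {"slide": [0,0,0.0667],"dr": [0,0,0],"fingers": 27.3},
    {"slide": [0,0,0.0907],"dr": [0,0,0],"fingers": 27.3},
    {"slide": [0,0,0.112],"dr": [0,0,0],"fingers": 27.3},
    {"slide": [0,0,0.1307],"dr": [0,0,0],"fingers": 27.3},
    {"slide": [0,0,0.1467],"dr": [0,0,0],"fingers": 27.3},
    {"slide": [0,0,0.16],"dr": [0,0,0],"fingers": 27.3},
    {"slide": [0,0,0.168],"dr": [0,0,0],"fingers": 27.3},
    {"slide": [0,0,0.1707],"dr": [0,0,0],"fingers": 27.3}
  ]
}}

```text
clock: 23.55
position: [0.4534, 0.2103, 0.0991]
eef_rot: [0.0, 0.995, -0.095, -0.0]
ft_force: [-0.0, 0.5, -1.0]
opening: 0.0274
finger_force: 11.3
```

Scaled: 11 mm / 750 = 0.0147, 10.8 mm / 750 = 0.0144.

Emit:
{"fn": "send_rows", "kwargs": {
  "rows": [
    {"slide": [0,0,0.0027],"dr": [0,0,0],"fingers": 27.3},
    {"slide": [0,0,0.0053],"dr": [0,0,0],"fingers": 27.3},
    {"slide": [0,0,0.008],"dr": [0,0,0],"fingers": 27.3},
    {"slide": [0,0,0.01],"dr": [0,0,0],"fingers": 27.3},
    {"slide": [0,0,0.0113],"dr": [0,0,0],"fingers": 27.3},
    {"slide": [0,0,0.0127],"dr": [0,0,0],"fingers": 27.3},
    {"slide": [0,0,0.0136],"dr": [0,0,0],"fingers": 27.3},
    {"slide": [0,0,0.0144],"dr": [0,0,0],"fingers": 27.3},
    {"slide": [0,0,0.0147],"dr": [0,0,0],"fingers": 27.3},
    {"slide": [0,0,0.0147],"dr": [0,0,0],"fingers": 27.3}
  ]
}}

```text
clock: 24.55
position: [0.4535, 0.2105, 0.0887]
eef_rot: [-0.0, 0.995, -0.095, -0.0]
ft_force: [-0.4, 0.6, -1.5]
opening: 0.0273
finger_force: 11.3
```

Not seated yet. I ease down until it touches.

Scaled: 1.2 mm / 750 = 0.0016, 1.1 mm / 750 = 0.0015.

Emit:
{"fn": "send_rows", "kwargs": {
  "rows": [
    {"slide": [0,0,0.0003],"dr": [0,0,0],"fingers": 27.3},
    {"slide": [0,0,0.0005],"dr": [0,0,0],"fingers": 27.3},
    {"slide": [0,0,0.0008],"dr": [0,0,0],"fingers": 27.3},
    {"slide": [0,0,0.0011],"dr": [0,0,0],"fingers": 27.3},
    {"slide": [0,0,0.0013],"dr": [0,0,0],"fingers": 27.3},
    {"slide": [0,0,0.0015],"dr": [0,0,0],"fingers": 27.3},
    {"slide": [0,0,0.0016],"dr": [0,0,0],"fingers": 27.3},
    {"slide": [0,0,0.0016],"dr": [0,0,0],"fingers": 27.3},
    {"slide": [0,0,0.0016],"dr": [0,0,0],"fingers": 27.3},
    {"slide": [0,0,0.0016],"dr": [0,0,0],"fingers": 27.3}
  ]
}}

```text
clock: 25.55
position: [0.4536, 0.2105, 0.0877]
eef_rot: [-0.0, 0.995, -0.095, 0.0]
ft_force: [-0.5, -2.0, 5.1]
opening: 0.0275
finger_force: 11.6
```

Touched at about 6 N, at the height it was taken from. I open slowly and rise straight up.

Scaled: -6 mm / 750 = -0.008, -2 mm / 750 = -0.0027.

Emit:
{"fn": "send_rows", "kwargs": {
  "rows": [
    {"slide": [0,0,-0.0004],"dr": [0,0,0],"fingers": 28},
    {"slide": [0,0,-0.0004],"dr": [0,0,0],"fingers": 28.5},
    {"slide": [0,0,-0.0004],"dr": [0,0,0],"fingers": 29.5},
    {"slide": [0,0,-0.0004],"dr": [0,0,0],"fingers": 31},
    {"slide": [0,0,-0.0004],"dr": [0,0,0],"fingers": 34},
    {"slide": [0,0,-0.0004],"dr": [0,0,0],"fingers": 40},
    {"slide": [0,0,-0.0004],"dr": [0,0,0],"fingers": 50},
    {"slide": [0,0,-0.0004],"dr": [0,0,0],"fingers": 60},
    {"slide": [0,0,-0.0027],"dr": [0,0,0],"fingers": 60},
    {"slide": [0,0,-0.008],"dr": [0,0,0],"fingers": 60}
  ]
}}

```text
clock: 26.55
position: [0.4534, 0.2104, 0.0935]
eef_rot: [0.0, 0.995, -0.095, -0.0]
ft_force: [-0.6, -0.3, 0.5]
opening: 0.0601
finger_force: 0.0
```

Emit:
{"fn": "send_rows", "kwargs": {
  "rows": [
    {"slide": [0,0,-0.0133],"dr": [0,0,0],"fingers": 60},
    {"slide": [0,0,-0.0333],"dr": [0,0,0],"fingers": 60},
    {"slide": [0,0,-0.06],"dr": [0,0,0],"fingers": 60},
    {"slide": [0,0,-0.0933],"dr": [0,0,0],"fingers": 60},
    {"slide": [0,0,-0.1267],"dr": [0,0,0],"fingers": 60},
    {"slide": [0,0,-0.1533],"dr": [0,0,0],"fingers": 60},
    {"slide": [0,0,-0.1667],"dr": [0,0,0],"fingers": 60},
    {"slide": [0,0,-0.1707],"dr": [0,0,0],"fingers": 60},
    {"slide": [0,0,-0.1707],"dr": [0,0,0],"fingers": 60},
    {"slide": [0,0,-0.1707],"dr": [0,0,0],"fingers": 60}
  ]
}}

```text
clock: 27.55
position: [0.4531, 0.2103, 0.2206]
eef_rot: [0.0, 0.995, -0.095, -0.001]
ft_force: [-0.8, -0.8, -0.5]
opening: 0.0605
finger_force: 0.0
```

```bash
python3 - <<'E'
from h import *
go([.454,.2102,.22],-10.9)
im,d,P=cloud("wrist"); z=P[...,2]
near=np.linalg.norm(P[...,:2]-[.454,.2095],axis=-1)<.06
rect(P,near&(abs(z-.131)<.006),"bridge"); rect(P,near&(z>.068)&(z<.14),"arms"); rect(P,near&(abs(z-.06)<.004),"rim")
for n in("top","scene"):
    _,_,Q=cloud(n); m=np.linalg.norm(Q[...,:2]-[.586,.036],axis=-1)<.018; rect(Q,m&(Q[...,2]>.039)&(Q[...,2]<.07),n+" relay")
    m=np.linalg.norm(Q[...,:2]-[.454,.209],axis=-1)<.04; rect(Q,m&(Q[...,2]>.122)&(Q[...,2]<.14),n+" bridge")
    if n=="scene": cv2.imwrite("pics/end.png",_) if False else None
im,_=eyes.capture("scene"); cv2.imwrite("pics/end.png",cv2.resize(im[180:400,200:500],None,fx=2.6,fy=2.6))
E
```

```text
at [453.1 210.3 220.6] yaw -10.89 clk 27.55 F [-0.8 -0.8 -0.5] open 60.5 
 slide [ 0.9 -0.1  0.6] dr [0.04 0.08 0.01]
bridge 754 c [452.9 211.3] mean [453.5 210.9 130.7] sz [20.8 13.9] a 79.9 z [125.4 131.2 132.6]
arms 1201 c [453.2 211.3] mean [454.5 211.1 120.6] sz [28.9 15.7] a 78.2 z [ 71.4 130.3 132.4]
rim 4365 c [453.4 210.5] mean [457.3 209.4  60.5] sz [76.3 52.5] a 79.1 z [58.8 60.4 63.3]
top relay 52 c [587.6  34.1] mean [587.2  34.1  46.2] sz [11.1 18.7] a 88.1 z [40.1 46.7 50.7]
top bridge 0
scene relay 64 c [587.8  36.9] mean [588.2  37.6  44.7] sz [13.8 19.1] a 79.9 z [39.3 45.1 49.6]
scene bridge 87 c [453.  211.3] mean [454.6 212.  129.5] sz [21.9 15.8] a 73.5 z [122.4 130.3 134.5]
```

View pics/end.png

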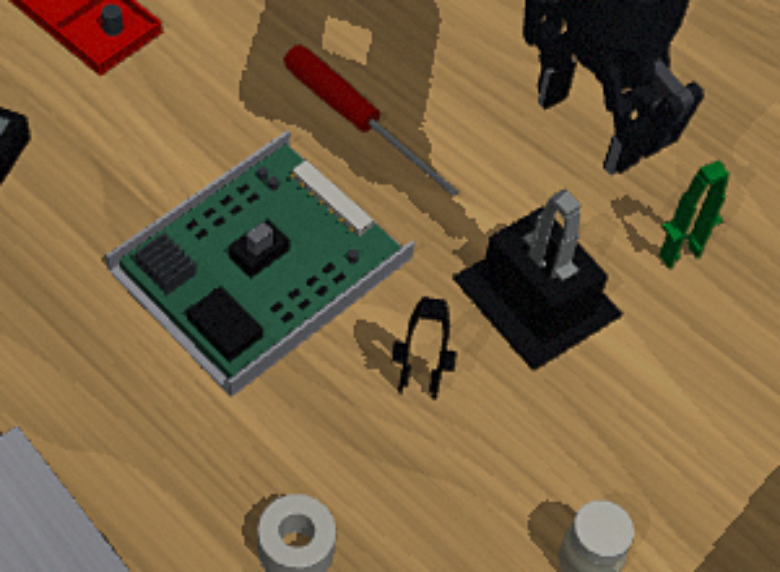

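The relay stands low in the socket at (260,238). The tongs stand upright in the holder at (555,240) with the bridge at 131.2 mm as before, and the gripper is clear. Handing in.

```bash
python3 -c "
from workcell import arm
print(arm.sign_off())"
```

```text
the job is handed in; nothing more can be done
None
```

The relay is plugged fully home in the socket (top 46 mm above the table, pressed with about 13 N), the tongs are back upright and seated in their holder, and I handed the job in at about 28 s; `sign_off` returned no verdict.

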